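# Zero the print counter and hold the press's run dial

### The arm

A 6-joint arm with a two-finger parallel gripper is mounted at the origin on the work surface. World frame = base frame: x ahead of the robot, y to its left, z up, the work surface at z = 0. Lengths are in mm, angles in degrees, forces in N, time in s.
With the tool pointing down it reaches from about 325 to 775 mm from the base axis. Payload 5.5 kg.
Tool frame: the origin (TCP) lies at the very end of the fingers, on their centre line; the grasp point (between the pads) lies 19 mm behind it; z points along the fingers, y is the line along which they close (so a half turn about z gives the same grasp; the last joint's range is limited). The gripper opens to 88 mm and grips with 3 to 60 N. Pads are 20 mm wide; open, the fingers measure 115 mm over their backs; the gripper's body (75 mm by 178 mm) begins 61 mm behind the grasp point.
Start: joints at [-69.712, 5.22, 70.514, -0, 104.267, -3.249], TCP at [239.607, -550.095, 222.631] pointing down, gripper open.
Joint ranges: [-164.24, 164.24], [-49.07, 125.15], [9.68, 141.18], [-86.29, 266.29], [3.28, 154.24], [-151.56, 151.56]. Speed limits (degrees/s): [147.25, 147.25, 172.46, 180, 180, 180].

### API

Orientations are given as a 3x3 rotation matrix whose columns are the frame's x, y, z axes.
In Python, from plant import * gives the robot as it stands.
- The arm moves only by the shell command python3 -m handwheel 'ROWS' [OPENING]. ROWS is JSON, a list of rows, each a list of 6 numbers: the shift along the tool's x, y, z in m, then the turn, a rotation vector about the tool's x, y, z in degrees. A call has 1 to 5 rows; each row shifts and turns the commanded pose from where the row before left it, along the tool's axes as they then stand; what a row does not reach is not made up. A row lasts 1/12 s, in which the tool goes at most 41.7 mm and 7.16 degrees, less where a joint would pass 70% of its speed; a pose out of reach is approached as far as the arm can. A call is refused whole if a number of a shift passes 0.0417 or a number of a turn 7.16, either way. A call with a gripper value outside its range is refused whole. OPENING is the opening in per cent of the stroke, from 0 (shut) to 100 (fully open), set as the call begins (- or left out, the last holds). The fingers move at their own pace and stop on an object; the grip force is fixed at half the most. Time passes only in rows, so rows that do not move let the fingers close. It gives the time, the measured TCP pose, the force, the opening and the grip force at its end, in the units of the state.
- get_obs(): the state, without advancing time (a new reading comes with each control period).
- get_image(name): name is "side" or "top"; returns a dict with "color" (480x640x3 uint8, blue, green, red), "z_map" (480x640 float32, mm along the optical axis (not along the pixel's ray), 0 where there is no reading), "K" (3x3 intrinsics, pixels), "pose" (4x4, takes a point from camera to world coordinates). Camera axes: x right, y up, looking along -z (the intrinsics and any distortion apply to the point x, -y, -z); pixel columns grow to the right and rows downward; lengths in mm; the calibration is good to about 2 mm. A picture is of the moment at which its call begins.
- job_done(): hands the job in; it is judged then, once.
The state is a dict: "time": time; "joints": joint angles; "qd": joint speeds; "tau": joint torques, N m; "position": TCP position; "ee_rot": TCP orientation; "contact_force": force on the tool from outside, world axes, zero at the start; "moment": the same for the moment, N m; "gripper_width": opening from 0.0 (shut) to 1.0 (fully open); "gripper_force": force on a finger pad.
Only numpy, scipy, OpenCV 4.12 (cv2) and the standard library are available. Lean on these libraries where they do the work, as an engineer would, in place of code of your own. Each camera call takes 0.05 s, during which the arm holds its last target. There are 200 camera calls.

### The job

Get the etching press ready for a print run: first turn the print counter's reset knob back (anticlockwise seen from above) until its pointer is home at the zero stop and leave it there. Then turn the spring-return run dial on the drive unit clockwise past its first two clicks to the third, and hold it there against its spring: finish with the fingers still holding the dial. Leave the other things on the table where they are.

Things in the scene. Friction and masses are not known exactly. Their poses are not given: they have to be found in the camera images.
- drive_unit: drive unit of the press: grey box 130 x 140 mm (x, y), 70 mm high, fixed, the run dial in the middle of its top; origin at the centre of its underside, z up, x away from its front. Flat white marks on the top: a line for rest, then one, two and three pips for the three clicks.
- run_dial_grip (a point): on the run dial's vertical axis, 101 mm above the table, at grip height. Dial: black disc 60 mm across, 6 mm thick, its top 78 mm above the table, with an upright bar across it 60 mm long (27 mm one way, 33 mm to the pointer end with a white line), 14 mm thick, top 110 mm above the table. Turns with the dial: x along the bar to the pointer end, z up; at rest 0.6 rad left of the unit's x.
- run_dial (a joint): angle of the run dial, rad: 0 at rest, growing clockwise seen from above; clicks (detents) at 0.4, 0.8 and 1.2, end stop at 1.3. Its spring turns it back to 0 from anywhere when let go: about 0.08 N m at rest, 0.18 N m at the third click; each click adds or takes up to 0.06 N m in passing.
- print_counter: print counter (counts finished prints): grey box 110 x 110 mm and 50 mm high, fixed to the table, with a round white dial face 100 mm across and 3 mm thick on its top; origin at the centre of its underside, z up. The zero stop is a steel pin 7 mm high on the face at the unit's left (+y) edge.
- reset_knob_grip (a point): on the reset knob's vertical axis, 83 mm above the table, at grip height. Knob: black, round, fluted, 36 mm in diameter, top 93 mm above the table, with a thin flat pointer at its foot reaching 41 mm from the axis (its top 57 mm above the table). Turns with the knob: x along the pointer, z up.
- reset_knob (a joint): angle of the reset knob and pointer in rad: 0 with the pointer at the zero stop (pointing to the unit's left, its +y), growing clockwise seen from above; stays where it is left (friction about 0.03 N m).
- ink_jar: bystander: closed glass jar 52 mm across, 65 mm high, origin at the centre of its underside; leave alone
- ink_roller_mid (a point): bystander: rubber ink roller 38 mm thick, 90 mm wide, with a wooden handle, lying on the table; the middle of the rubber; leave alone
- lino_block: bystander: flat carved lino block 100 x 140 x 22 mm, origin at the centre of its underside; leave alone
- scraper_grip (a point): bystander: scraper with a long handle lying on the table; middle of its handle; leave alone
- tape_roll: bystander: roll of paper tape lying flat, 90 mm across, 24 mm high, origin at the centre of its underside; leave alone
- water_cup: bystander: empty steel cup 72 mm across, 85 mm high, origin at the centre of its underside; leave alone

How it is judged:
By the outcome, as a careful person would: the job done as asked, in the order asked, and still so for the second after the job is handed in, while the arm keeps its last pose, push and grip.
It also fails if it takes over 51 s, if anything falls off the work surface, if the arm or the gripper's body presses on something with over 40 N, if the wrist force passes 120 N, or if a joint passes its speed limit or range.

## Working session

There is one attempt and no reset: what is moved stays moved. The work goes in short steps, Python scripts to look and compute and a shell command to move; the robot and the scene stay as the last step left them, time stands still between calls to the robot, and variables do not carry over. Pictures are saved under pics/ and viewed, at most 10 in all, crops included, and the job is handed in when it is done.

```bash
mkdir -p pics; ls
python3 - <<'E'
from plant import *
import cv2,numpy as np
for n in("top","side"):
    i=get_image(n);cv2.imwrite(f"pics/{n}0.png",i["color"]);np.savez(f"{n}0.npz",**i);print(n,i["K"],i["pose"])
o=get_obs();print(o)
E
```

```text
pics
top [[500.63040546   0.         327.99188843]
 [  0.         500.63040546 237.98496729]
 [  0.           0.           1.        ]] [[-9.78076819e-03  9.83926871e-01 -1.78303812e-01  3.27770017e+02]
 [-9.99898092e-01 -7.76911903e-03  1.19768975e-02  8.04881396e+01]
 [ 1.03991277e-02  1.78402785e-01  9.83902589e-01  1.31502052e+03]
 [ 0.00000000e+00  0.00000000e+00  0.00000000e+00  1.00000000e+00]]
side [[508.84203809   0.         323.04157248]
 [  0.         508.84203809 228.88856832]
 [  0.           0.           1.        ]] [[-9.99745165e-01 -8.28356204e-03 -2.09997074e-02  5.03048670e+02]
 [-1.09706078e-02 -6.34726669e-01  7.72658852e-01  1.01073254e+03]
 [-1.97294419e-02  7.72692331e-01  6.34474043e-01  8.59724441e+02]
 [ 0.00000000e+00  0.00000000e+00  0.00000000e+00  1.00000000e+00]]
{'time': 0.1, 'joints': array([-6.97123780e+01,  5.25932169e+00,  7.05737203e+01, -5.51560463e-04,
        1.04266160e+02, -3.24703384e+00]), 'qd': array([ 0.10228712, -0.10971283, -0.2093691 , -0.0210576 ,  0.03773869,
        0.00213038]), 'tau': array([ 2.88468611e-03, -4.47857380e+01, -4.07571423e+01,  6.99830172e-02,
        2.83732067e-02, -9.25919608e-05]), 'position': array([ 239.50426239, -549.84552666,  221.62685261]), 'ee_rot': array([[ 9.16819691e-01,  3.99300993e-01, -6.09081341e-04],
       [ 3.99301448e-01, -9.16818263e-01,  1.62074729e-03],
       [ 8.87491062e-05, -1.72914009e-03, -9.99998501e-01]]), 'contact_force': array([-0.17871559, -0.40031977, -0.06290017]), 'moment': array([-0.00164869,  0.03762031,  0.01059387]), 'gripper_force': 0.0, 'gripper_width': 0.9980514134947963}
```

View pics/top0.png

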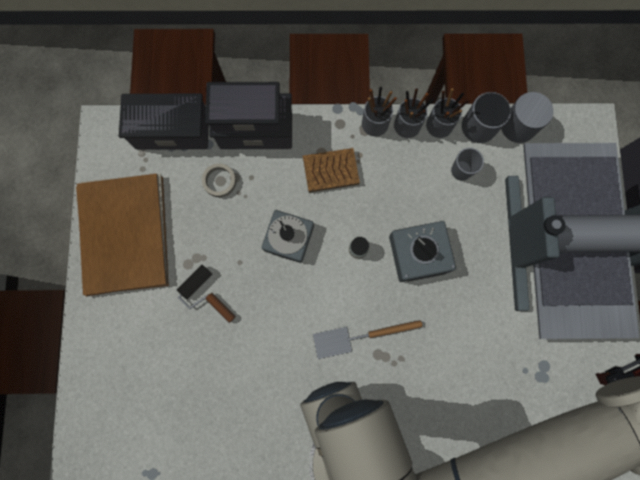

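View pics/side0.png

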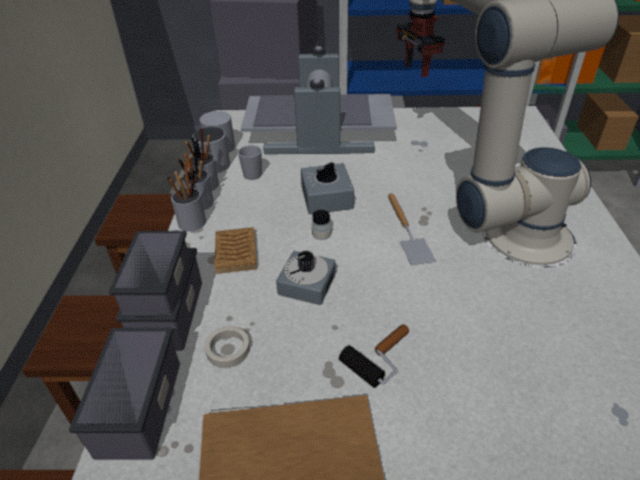

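The top view shows the counter at about (288,236) with its knob at (287,233), and the drive unit at about (423,251) with its dial at (425,250). Next I'll enlarge both units and measure them.

```bash
cat > h.py <<'E'
import numpy as np,cv2
def ray(im,u,v,z):
    K,P=im["K"],im["pose"]
    d=P[:3,:3]@np.array([(u-K[0,2])/K[0,0],-(v-K[1,2])/K[1,1],-1.])
    return P[:3,3]+d*(z-P[2,3])/d[2]
def plane(im,z,cx,cy,half,px=2):
    "orthographic picture of the plane at height z: up = +x, left = +y, px pixels per mm"
    K,P=im["K"],im["pose"];c=[]
    s=np.array([[half,half],[half,-half],[-half,-half],[-half,half]])
    for a in s:
        q=P[:3,:3].T@(np.array([cx+a[0],cy+a[1],z])-P[:3,3]);c.append([K[0,2]-K[0,0]*q[0]/q[2],K[1,2]+K[1,1]*q[1]/q[2]])
    n=2*half*px
    M=cv2.getPerspectiveTransform(np.float32(c),np.float32([[0,0],[n,0],[n,n],[0,n]]))
    return cv2.warpPerspective(im["color"],M,(n,n),flags=cv2.INTER_CUBIC)
E
python3 - <<'E'
from h import *
T=dict(np.load("top0.npz"));S=dict(np.load("side0.npz"))
print(ray(T,424,250,70),ray(T,288,236,50))
def pts(im):
    K,P=im["K"],im["pose"];v,u=np.mgrid[:480,:640];d=im["z_map"]
    q=np.stack([(u-K[0,2])/K[0,0]*d,-(v-K[1,2])/K[1,1]*d,-d],-1)
    return q@P[:3,:3].T+P[:3,3]
for n,im in(("T",T),("S",S)):
    p=pts(im);ok=im["z_map"]>0
    for nm,c,zt,zk in(("unit",ray(T,424,250,70)[:2],70,(84,116)),("counter",ray(T,288,236,50)[:2],51,(70,100))):
        near=ok&(np.hypot(p[...,0]-c[0],p[...,1]-c[1])<100)
        m=near&(abs(p[...,2]-zt)<9);q=p[m][:,:2].astype(np.float32)
        print(n,nm,"top",m.sum(),cv2.minAreaRect(q))
        m=near&(p[...,2]>zk[0])&(p[...,2]<zk[1]);q=p[m]
        print("  knob",m.sum(),q.mean(0) if m.sum() else 0, cv2.minAreaRect(q[:,:2].astype(np.float32)) if m.sum()>3 else 0)
    a=plane(im,70,*ray(T,424,250,70)[:2],95);b=plane(im,53,*ray(T,288,236,50)[:2],95)
    cv2.imwrite(f"pics/pl{n}.png",np.hstack([a,b]))
a=cv2.imread("pics/plT.png");b=cv2.imread("pics/plS.png")
r=np.vstack([a,b]);r=cv2.resize(r,(600,600));cv2.imwrite("pics/pl.png",r)
E
```

```text
[ 520.69090369 -176.47870035   70.        ] [563.00921102 167.73525189  50.        ]
T unit top 2483 ((522.6412963867188, -174.67434692382812), (132.52618408203125, 140.88807678222656), 10.476387023925781)
  knob 193 [ 524.29141967 -170.84579061  106.33422683] ((530.1425170898438, -177.18862915039062), (58.527870178222656, 29.182308197021484), 44.19658660888672)
T counter top 1569 ((568.3853149414062, 170.9134521484375), (110.12555694580078, 110.28861236572266), 71.8824234008789)
  knob 184 [566.27991528 169.70550272  92.06397727] ((567.2017211914062, 170.57241821289062), (34.07899475097656, 35.52671432495117), 30.499834060668945)
S unit top 1163 ((521.775390625, -176.13734436035156), (130.22262573242188, 145.23471069335938), 10.992410659790039)
  knob 195 [ 524.14024864 -169.63835604  100.44251527] ((524.1199340820312, -173.9193878173828), (62.094539642333984, 18.119373321533203), 43.8211784362793)
S counter top 1363 ((566.286865234375, 169.66888427734375), (111.7645492553711, 109.00797271728516), 71.98536682128906)
  knob 250 [566.04641766 174.42943257  87.52522253] ((566.1968383789062, 170.00286865234375), (38.71884536743164, 34.92631149291992), 62.251182556152344)
```

View pics/pl.png

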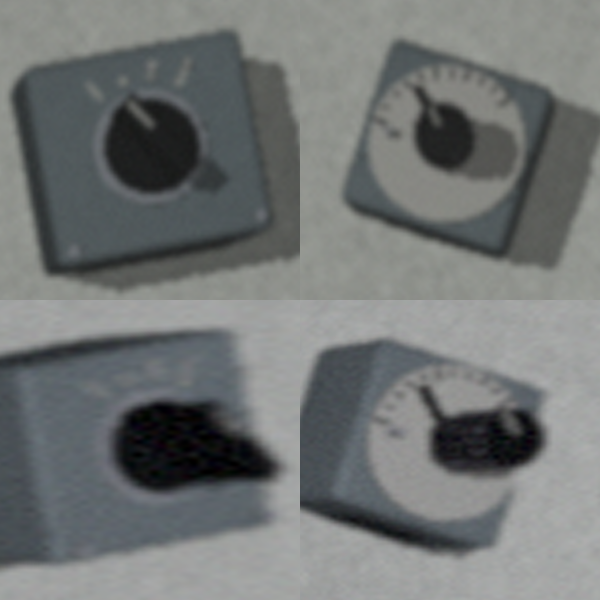

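The panels show 1.58 px/mm, with +x up and +y left:
- **Unit:** yaw is about 10.7° and the dial axis is near (523,-175). The bar lies at about 45° with its pointer on the rest mark, panel pixel (97,90).
- **Counter:** yaw is about -18° and the knob is near (567,170). The pointer tip at panel pixel (413,85) is at about 30° world, and home is at 72°, so it needs about 42° anticlockwise.

I'll move above the knob.

```bash
python3 -m handwheel '[[0.0235,-0.0212,0,0,0,0],[0.0235,-0.0212,0,0,0,0],[0.0235,-0.0212,0,0,0,0],[0.0235,-0.0212,0,0,0,0],[0.0235,-0.0212,0,0,0,0]]' 100
python3 -m handwheel '[[0.0235,-0.0212,0,0,0,0],[0.0235,-0.0212,0,0,0,0],[0.0235,-0.0212,0,0,0,0],[0.0235,-0.0212,0,0,0,0],[0.0235,-0.0212,0,0,0,0]]'
python3 -m handwheel '[[0.0235,-0.0212,0,0,0,0],[0.0235,-0.0212,0,0,0,0],[0.0235,-0.0212,0,0,0,0],[0.0235,-0.0212,0,0,0,0],[0.0235,-0.0212,0,0,0,0]]'
python3 -m handwheel '[[0.0235,-0.0212,0,0,0,0],[0.0235,-0.0212,0,0,0,0],[0.0235,-0.0212,0,0,0,0],[0.0235,-0.0212,0,0,0,0],[0.0235,-0.0212,0,0,0,0]]'
python3 -m handwheel '[[0.0235,-0.0212,0,0,0,0],[0.0235,-0.0212,0,0,0,0],[0.0235,-0.0212,0,0,0,0],[0.0235,-0.0212,0,0,0,0],[0.0235,-0.0212,0,0,0,0]]'
python3 -m handwheel '[[0,0,0.02,0,0,0],[0,0,0.02,0,0,0],[0,0,0.02,0,0,0],[0,0,0.015,0,0,0],[0,0,0,0,0,0]]'
cat > st.py <<'E'
from plant import *
import numpy as np,sys
o=get_obs();R=np.array(o["ee_rot"]);p=np.array(o["position"])
print("t",o["time"],"p",p.round(1),"yaw",np.degrees(np.arctan2(R[1,0],R[0,0])).round(2),"tilt",R[:2,2].round(4),"F",o["contact_force"].round(1),"M",o["moment"].round(3),"w",round(o["gripper_width"]*88,1),"g",round(o["gripper_force"],1),"j6",o["joints"][5].round(1))
if len(sys.argv)>3: print("tool delta",(R.T@(np.array(list(map(float,sys.argv[1:4])))-p)).round(1))
E
python3 st.py 567 170.2 66
python3 - <<'E'
from plant import *
from h import *
for n in("top","side"):
    i=get_image(n);np.savez(f"{n}1.npz",**i);cv2.imwrite(f"pics/{n}1.png",cv2.resize(i["color"][120:360,200:520],(800,600)))
E
```

```text
time: 0.52
position: [305.2, -404.5, 222.0]
ee_rot: [[0.917, 0.399, -0.0], [0.399, -0.917, 0.001], [-0.0, -0.001, -1.0]]
contact_force: [0.1, -1.0, 0.8]
gripper_width: 1.002
gripper_force: 0.0
time: 0.93
position: [370.6, -260.4, 222.2]
ee_rot: [[0.917, 0.399, -0.0], [0.399, -0.917, 0.0], [-0.0, -0.0, -1.0]]
contact_force: [0.9, -1.2, 0.2]
gripper_width: 1.002
gripper_force: 0.0
time: 1.35
position: [436.0, -116.2, 222.3]
ee_rot: [[0.917, 0.399, -0.0], [0.399, -0.917, 0.0], [-0.0, -0.0, -1.0]]
contact_force: [0.6, 0.0, 0.3]
gripper_width: 1.002
gripper_force: 0.0
time: 1.77
position: [501.4, 27.9, 222.2]
ee_rot: [[0.917, 0.399, -0.001], [0.399, -0.917, -0.0], [-0.001, -0.0, -1.0]]
contact_force: [-0.6, -0.5, 0.4]
gripper_width: 1.0
gripper_force: 0.0
time: 2.18
position: [566.8, 172.0, 222.0]
ee_rot: [[0.917, 0.399, -0.001], [0.399, -0.917, -0.0], [-0.001, -0.0, -1.0]]
contact_force: [-0.3, -0.3, 1.2]
gripper_width: 0.999
gripper_force: 0.0
time: 2.6
position: [564.6, 170.1, 142.6]
ee_rot: [[0.917, 0.4, -0.008], [0.4, -0.917, -0.002], [-0.008, -0.001, -1.0]]
contact_force: [-0.9, -0.6, -0.2]
gripper_width: 1.001
gripper_force: 0.0
t 2.6 p [564.6 170.1 142.6] yaw 23.55 tilt [-0.0077 -0.0018] F [-0.9 -0.6 -0.2] M [-0.024  0.01   0.03 ] w 88.1 g 0.0 j6 79.9
tool delta [ 2.8  1.  76.6]
```

View pics/side1.png

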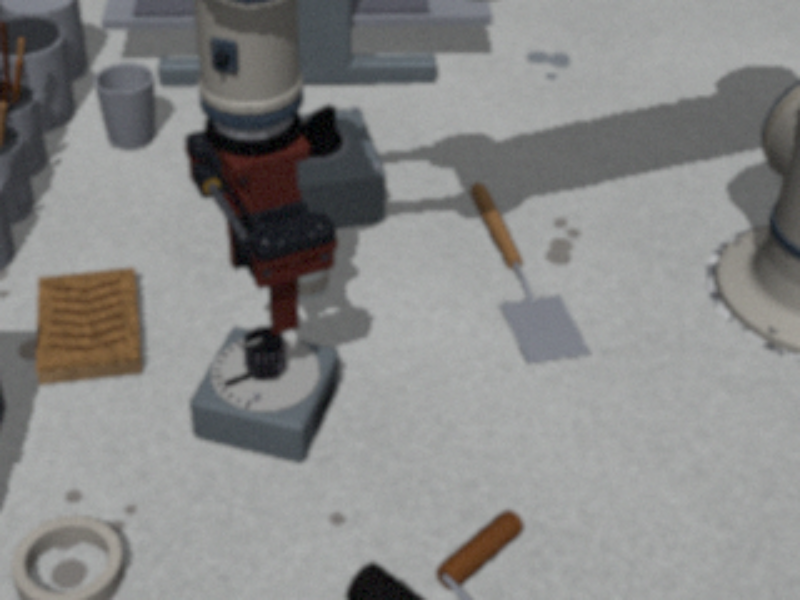

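The close view shows the gripper above the knob, with the knob at crop pixel (265,355) and a finger on the far side at (285,310). I'll descend, check, then close.

```bash
python3 -m handwheel '[[0.001,0,0.012,0,0,0],[0.001,0.001,0.012,0,0,0],[0,0,0.012,0,0,0],[0,0,0,0,0,0],[0,0,0,0,0,0]]' >/dev/null
python3 st.py 567 170.2 66
```

```text
t 3.1167 p [568.1 170.  110.1] yaw 23.53 tilt [-0.0026 -0.0006] F [0.1 0.3 0. ] M [ 0.004 -0.033  0.027] w 87.8 g 0.0 j6 79.9
tool delta [-0.8 -0.6 44.1]
```

```bash
python3 -m handwheel '[[-0.001,0,0.012,0,0,0],[0,0,0.012,0,0,0],[0,0,0.012,0,0,0],[0,0,0.008,0,0,0],[0,0,0,0,0,0]]' >/dev/null
python3 -m handwheel '[[0,0,0,0,0,0],[0,0,0,0,0,0]]' >/dev/null
python3 st.py 567 170.2 66
python3 -m handwheel '[[0,0,0,0,0,0],[0,0,0,0,0,0],[0,0,0,0,0,0],[0,0,0,0,0,0],[0,0,0,0,0,0]]' 0 >/dev/null
python3 -m handwheel '[[0,0,0,0,0,0],[0,0,0,0,0,0],[0,0,0,0,0,0],[0,0,0,0,0,0],[0,0,0,0,0,0]]' >/dev/null
python3 st.py 567 170.2 66
```

```text
t 3.7 p [568.1 170.   68. ] yaw 23.54 tilt [0.0004 0.0001] F [-0.7 -0.   0.4] M [-0.003 -0.011 -0.015] w 88.1 g 0.0 j6 79.8
tool delta [-0.9 -0.7  2. ]
t 4.5333 p [568.4 168.8  67.7] yaw 23.49 tilt [ 0.0009 -0.0018] F [ 2.5 -4.8 -0.1] M [-0.736 -0.343  0.046] w 35.6 g 30.0 j6 79.8
tool delta [-0.7 -1.9  1.7]
```

Gripped at 35.6 mm. I'll turn anticlockwise, which is negative about tool z.

```bash
python3 -m handwheel '[[0,0,0,0,0,-4],[0,0,0,0,0,-6],[0,0,0,0,0,-6],[0,0,0,0,0,-6],[0,0,0,0,0,-6]]' >/dev/null
python3 st.py
python3 -m handwheel '[[0,0,0,0,0,-3],[0,0,0,0,0,-3],[0,0,0,0,0,0],[0,0,0,0,0,0]]' >/dev/null
python3 st.py
python3 -m handwheel '[[0,0,0,0,0,-2],[0,0,0,0,0,0],[0,0,0,0,0,0]]' >/dev/null
python3 st.py
python3 -m handwheel '[[0,0,0,0,0,-2],[0,0,0,0,0,0],[0,0,0,0,0,0]]' >/dev/null
python3 st.py
python3 - <<'E'
from plant import *
from h import *
ims=[]
for n in("top","side"):
    i=get_image(n);np.savez(f"{n}2.npz",**i);ims.append(plane(i,55,567,170,75))
cv2.imwrite("pics/turn.png",np.hstack(ims))
E
```

```text
t 4.95 p [568.1 169.1  67.7] yaw 51.79 tilt [ 0.0003 -0.0011] F [ 1.2 -4.  -0. ] M [-0.602 -0.074 -0.026] w 35.4 g 30.0 j6 51.5
t 5.2833 p [568.1 169.2  67.7] yaw 57.42 tilt [ 0.0002 -0.0011] F [ 1.  -4.7  0.6] M [-0.813 -0.147  0.004] w 35.4 g 30.0 j6 45.9
t 5.5333 p [568.  169.2  67.7] yaw 59.42 tilt [ 0.0002 -0.0012] F [ 1.4 -5.8  0.8] M [-0.86  -0.104  0.047] w 35.5 g 30.0 j6 43.9
t 5.7833 p [568.  169.2  67.7] yaw 61.42 tilt [ 0.0001 -0.0012] F [ 0.8 -4.8  1.3] M [-0.871 -0.117  0.016] w 35.6 g 30.0 j6 41.9
```

View pics/turn.png

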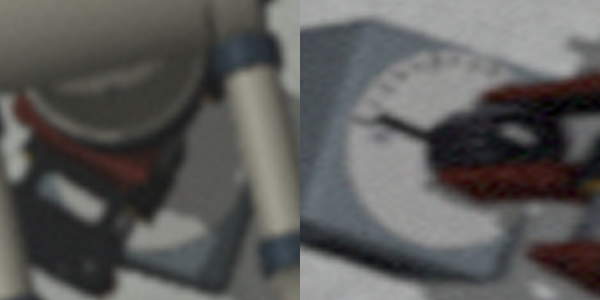

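The side panel shows the pointer tip at (380,117), about 65° world, with the pin just beyond it at (380,135). I'll continue in small steps until the stop is felt.

```bash
python3 -m handwheel '[[0,0,0,0,0,-2],[0,0,0,0,0,-2],[0,0,0,0,0,0],[0,0,0,0,0,0]]' >/dev/null
python3 st.py
python3 -m handwheel '[[0,0,0,0,0,-2],[0,0,0,0,0,0],[0,0,0,0,0,0]]' >/dev/null
python3 st.py
python3 -m handwheel '[[0,0,0,0,0,-2],[0,0,0,0,0,0],[0,0,0,0,0,0]]' >/dev/null
python3 st.py
python3 -m handwheel '[[0,0,0,0,0,-2],[0,0,0,0,0,0],[0,0,0,0,0,0]]' >/dev/null
python3 st.py
python3 - <<'E'
from plant import *
from h import *
i=get_image("side");cv2.imwrite("pics/turn2.png",plane(i,56,567,170,60,5))
E
```

```text
t 6.2167 p [568.  169.2  67.7] yaw 65.42 tilt [ 0.     -0.0011] F [ 1.2 -5.1  1.8] M [-0.887 -0.057  0.041] w 35.6 g 30.0 j6 37.9
t 6.4667 p [568.  169.5  67.7] yaw 67.41 tilt [ 0.0003 -0.0006] F [ 1.1 -4.3  0.8] M [-0.833 -0.173 -0.123] w 35.7 g 30.0 j6 35.9
t 6.7167 p [568.2 170.   67.7] yaw 69.43 tilt [0.0007 0.0002] F [ 2.5 -3.3  0. ] M [-0.537 -0.407 -0.27 ] w 35.6 g 30.0 j6 33.9
t 6.9667 p [568.1 170.   67.7] yaw 71.43 tilt [0.0006 0.0002] F [ 3.6 -2.4 -0.4] M [-0.515 -0.513 -0.491] w 35.4 g 30.0 j6 31.9
```

View pics/turn2.png

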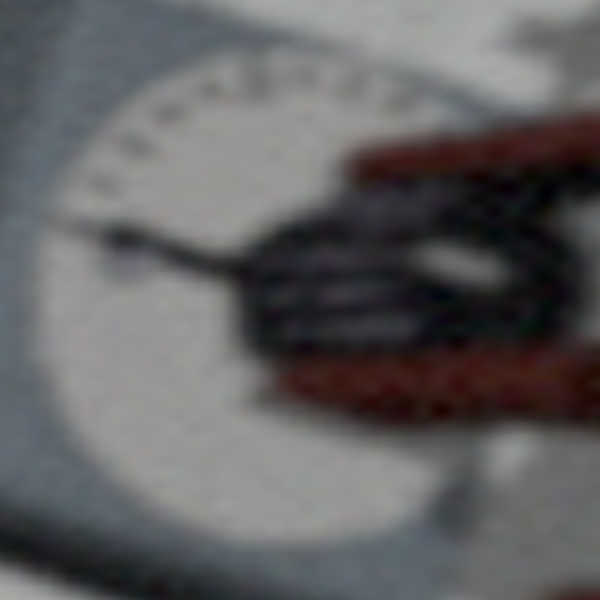

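The moment has reached -0.49 N m and the pointer at (120,235) is touching the pin at (125,265), so it is home. I'll ease the wind-up slightly, release and lift.

```bash
python3 -m handwheel '[[0,0,0,0,0,1],[0,0,0,0,0,0.5],[0,0,0,0,0,0]]' >/dev/null
python3 st.py
python3 -m handwheel '[[0,0,0,0,0,0],[0,0,0,0,0,0],[0,0,0,0,0,0],[0,0,0,0,0,0],[0,0,0,0,0,0]]' 100 >/dev/null
python3 -m handwheel '[[0,0,0,0,0,0],[0,0,0,0,0,0],[0,0,0,0,0,0]]' >/dev/null
python3 st.py
python3 -m handwheel '[[0,0,-0.010,0,0,0],[0,0,-0.02,0,0,0],[0,0,-0.025,0,0,0],[0,0,-0.025,0,0,0],[0,0,-0.02,0,0,0]]' >/dev/null
python3 -m handwheel '[[0,0,0,0,0,0],[0,0,0,0,0,0]]' >/dev/null
python3 st.py 523 -175.3 165
python3 - <<'E'
from plant import *
from h import *
i=get_image("side");cv2.imwrite("pics/rel.png",plane(i,56,567,170,60,5))
E
```

```text
t 7.2667 p [568.2 170.   67.7] yaw 70.0 tilt [0.0008 0.    ] F [ 3.3 -3.2  0.1] M [-0.512 -0.835 -0.002] w 35.4 g 30.0 j6 33.4
t 7.9333 p [567.8 169.9  67.6] yaw 70.04 tilt [-0.0001  0.0001] F [-0.2 -0.2 -2.1] M [-0.039 -0.074  0.015] w 85.6 g 0.0 j6 33.3
t 8.5167 p [568.7 170.1 169.7] yaw 70.04 tilt [0.0036 0.0009] F [ 0.6 -0.2 -0.8] M [-0.038 -0.113  0.046] w 88.3 g 0.0 j6 33.3
tool delta [-340.2   75.     4.2]
```

View pics/rel.png

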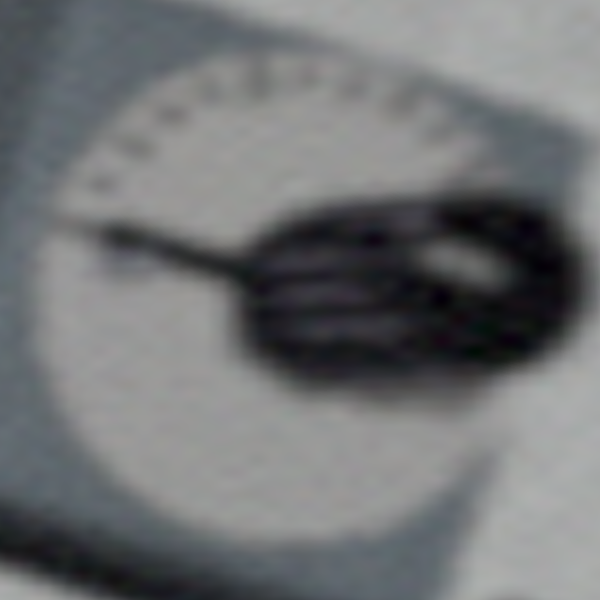

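The pointer stays home against the pin at (120,237). Next I'll move above the dial and turn to 45°.

```bash
python3 -m handwheel '[[-0.020,0.0045,0,0,0,0],[-0.029,0.0064,0,0,0,0],[-0.029,0.0064,0,0,0,0],[-0.029,0.0064,0,0,0,0],[-0.029,0.0064,0,0,0,0]]' >/dev/null
python3 -m handwheel '[[-0.029,0.0064,0,0,0,0],[-0.029,0.0064,0,0,0,0],[-0.029,0.0064,0,0,0,0],[-0.029,0.0064,0,0,0,0],[-0.029,0.0064,0,0,0,0]]' >/dev/null
python3 -m handwheel '[[-0.029,0.0064,0,0,0,0],[-0.0295,0.0064,0,0,0,0],[0,0,0.01,0,0,6],[0,0,0.01,0,0,6],[0,0,0,0,0,6]]' >/dev/null
python3 -m handwheel '[[0,0,0,0,0,6],[0,0,0,0,0,1],[0,0,0,0,0,0],[0,0,0,0,0,0]]' >/dev/null
python3 st.py 523 -175.3 84
python3 - <<'E'
from plant import *
from h import *
i=get_image("side");np.savez("side4.npz",**i);cv2.imwrite("pics/dial.png",cv2.resize(i["color"][100:280,230:430],(667,600),interpolation=2))
E
```

```text
t 10.15 p [ 522.  -174.5  146.7] yaw 45.21 tilt [-0.0014  0.0006] F [ 0.5  0.3 -0.2] M [-0.037  0.009 -0.018] w 88.0 g 0.0 j6 22.8
tool delta [ 0.2  1.3 62.7]
```

View pics/dial.png

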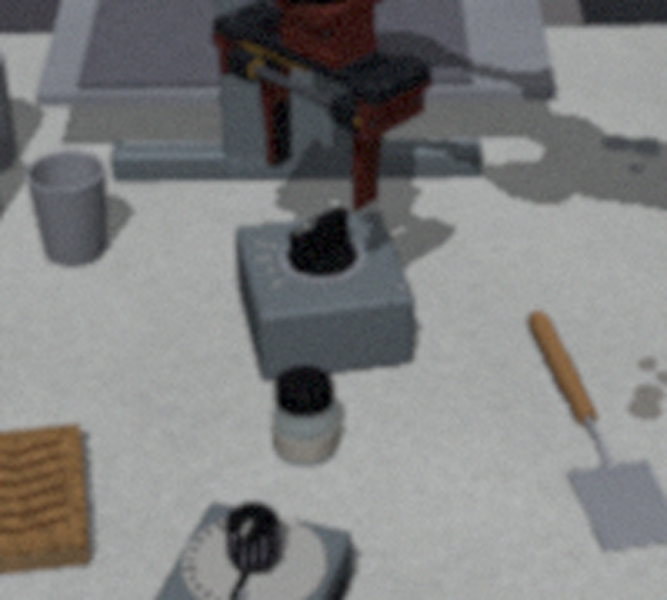

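The fingers at (275,160) and (365,200) straddle the bar at (322,235). I'll descend and grip.

```bash
python3 -m handwheel '[[0,0.001,0.012,0,0,0],[0,0,0.015,0,0,0],[0,0,0.015,0,0,0],[0,0,0.012,0,0,0],[0,0,0.006,0,0,0]]' >/dev/null
python3 -m handwheel '[[0,0,0.001,0,0,0],[0,0,0,0,0,0],[0,0,0,0,0,0]]' >/dev/null
python3 st.py 523 -175.3 84
python3 -m handwheel '[[0,0,0,0,0,0],[0,0,0,0,0,0],[0,0,0,0,0,0],[0,0,0,0,0,0],[0,0,0,0,0,0]]' 0 >/dev/null
python3 -m handwheel '[[0,0,0,0,0,0],[0,0,0,0,0,0],[0,0,0,0,0,0],[0,0,0,0,0,0],[0,0,0,0,0,0]]' >/dev/null
python3 st.py 523 -175.3 84
```

```text
t 10.8667 p [ 523.5 -175.6   87.4] yaw 45.05 tilt [ 0.0011 -0.0004] F [0.1 0.8 0.3] M [ 0.011  0.018 -0.001] w 88.6 g 0.0 j6 22.9
tool delta [-0.1 -0.6  3.4]
t 11.7 p [ 523.1 -175.5   86.6] yaw 45.04 tilt [-0.0001  0.0001] F [ 0.3 -0.1 -0.4] M [ 0.03  -0.053 -0.048] w 24.5 g 0.0 j6 22.9
tool delta [ 0.1 -0.2  2.6]
```

```bash
python3 -m handwheel '[[0,0,0.003,0,0,0],[0,0,0,0,0,0],[0,0,0,0,0,0],[0,0,0,0,0,0],[0,0,0,0,0,0]]' >/dev/null
python3 -m handwheel '[[0,0,0,0,0,0],[0,0,0,0,0,0],[0,0,0,0,0,0]]' >/dev/null
python3 st.py 523 -175.3 84
```

```text
t 12.3667 p [ 524.  -176.3   83.5] yaw 45.02 tilt [ 0.0023 -0.0016] F [ 4.8 -3.1 -1.5] M [-0.501 -0.732  0.081] w 14.0 g 30.0 j6 22.9
tool delta [ 0.  -1.4 -0.5]
```

Gripped at 14 mm. I'll turn clockwise.

```bash
python3 -m handwheel '[[0,0,0,0,0,3],[0,0,0,0,0,5],[0,0,0,0,0,5],[0,0,0,0,0,5],[0,0,0,0,0,5]]' >/dev/null
python3 st.py
python3 -m handwheel '[[0,0,0,0,0,5],[0,0,0,0,0,5],[0,0,0,0,0,5],[0,0,0,0,0,5],[0,0,0,0,0,5]]' >/dev/null
python3 st.py
python3 -m handwheel '[[0,0,0,0,0,5],[0,0,0,0,0,5],[0,0,0,0,0,3],[0,0,0,0,0,0],[0,0,0,0,0,0]]' >/dev/null
python3 st.py
python3 -m handwheel '[[0,0,0,0,0,2],[0,0,0,0,0,1],[0,0,0,0,0,0],[0,0,0,0,0,0]]' >/dev/null
python3 st.py
python3 -m handwheel '[[0,0,0,0,0,2],[0,0,0,0,0,1],[0,0,0,0,0,0],[0,0,0,0,0,0]]' >/dev/null
python3 st.py
python3 - <<'E'
from plant import *
from h import *
ims=[]
for n in("top","side"):
    i=get_image(n);ims.append(i["color"][190:310,370:490] if n=="top" else i["color"][140:230,280:370])
cv2.imwrite("pics/d3.png",np.hstack([cv2.resize(a,(400,400),interpolation=2) for a in ims]))
E
```

```text
t 12.7833 p [ 524.3 -176.8   83.5] yaw 21.76 tilt [ 0.0032 -0.0027] F [ 6.1 -5.  -3.1] M [-0.898 -1.022  0.132] w 13.9 g 30.0 j6 46.1
t 13.2 p [ 524.4 -177.5   83.5] yaw -3.25 tilt [ 0.0036 -0.0039] F [ 6.1 -8.3 -4.9] M [-1.178 -1.127  0.159] w 13.8 g 30.0 j6 71.1
t 13.6167 p [ 524.4 -177.9   83.5] yaw -16.04 tilt [ 0.0034 -0.0045] F [ 6.6 -8.7 -3.8] M [-1.271 -1.062  0.118] w 13.8 g 30.0 j6 83.9
t 13.95 p [ 524.3 -177.9   83.4] yaw -19.03 tilt [ 0.0033 -0.0046] F [ 6.4 -8.6 -5.1] M [-1.317 -1.042  0.119] w 13.9 g 30.0 j6 86.9
t 14.2833 p [ 524.3 -178.    83.5] yaw -22.03 tilt [ 0.0033 -0.0048] F [ 6.7 -9.7 -4.8] M [-1.331 -1.056  0.132] w 14.0 g 30.0 j6 89.9
```

View pics/d3.png

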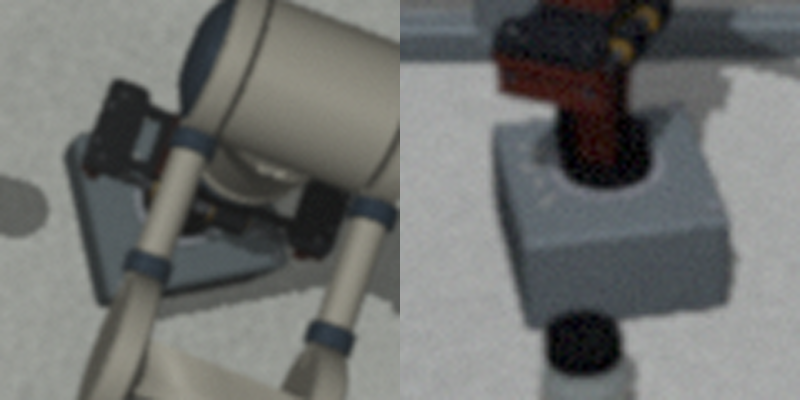

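The arm hides the pointer in both views: the side panel shows the fingers on the bar at (600,130), and the top panel shows the arm over the dial. I'll use the measured torque instead, which should be about 0.18 N m at the third click.

```bash
for k in 1; do
python3 -m handwheel '[[0,0,0,0,0,1],[0,0,0,0,0,0],[0,0,0,0,0,0]]' >/dev/null
python3 st.py
python3 -m handwheel '[[0,0,0,0,0,0]]' >/dev/null
python3 st.py
python3 -m handwheel '[[0,0,0,0,0,1],[0,0,0,0,0,0],[0,0,0,0,0,0]]' >/dev/null
python3 st.py
python3 -m handwheel '[[0,0,0,0,0,0]]' >/dev/null
python3 st.py
python3 -m handwheel '[[0,0,0,0,0,0]]' >/dev/null
python3 st.py
done | grep -o 'yaw.*' | sed 's/tilt[^M]*//'
```

```text
yaw -23.03 M [-1.337 -1.005  0.153] w 13.8 g 30.0 j6 90.9
yaw -23.03 M [-1.311 -1.023  0.199] w 13.7 g 30.0 j6 90.9
yaw -24.03 M [-1.385 -1.029  0.13 ] w 13.8 g 30.0 j6 91.9
yaw -24.03 M [-1.339 -1.039  0.164] w 13.8 g 30.0 j6 91.9
yaw -24.03 M [-1.433 -1.047  0.149] w 14.0 g 30.0 j6 91.9
```

```bash
{ python3 -m handwheel '[[0,0,0,0,0,1],[0,0,0,0,0,0],[0,0,0,0,0,0]]' >/dev/null
for k in 1 2 3 4 5; do python3 st.py; python3 -m handwheel '[[0,0,0,0,0,0]]' >/dev/null; done; } | grep -o 'yaw.*' | sed 's/tilt[^M]*//'
```

```text
yaw -25.03 M [-1.414 -1.063  0.231] w 13.9 g 30.0 j6 92.9
yaw -25.02 M [-1.404 -1.045  0.211] w 14.0 g 30.0 j6 92.9
yaw -25.03 M [-1.45  -1.125  0.227] w 14.0 g 30.0 j6 92.9
yaw -25.03 M [-1.426 -1.077  0.247] w 13.7 g 30.0 j6 92.9
yaw -25.03 M [-1.407 -1.076  0.181] w 14.0 g 30.0 j6 92.9
```

The torque rose from 0.15 to 0.22 N m over the last degree, so the dial is seated at the third click, clear of the end stop. The grip is firm at 30 N, so I'll hand the job in.

```bash
python3 -c "
from plant import *
print(job_done())"
```

```text
the job is handed in; nothing more can be done
None
```

The job is handed in: the counter's pointer was turned home to its zero stop and seen there after release, then the run dial was turned to the third click and the fingers still hold it; the third click is judged from turn angle and torque, because the arm hid the dial from both cameras.

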